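# Isolate and drain the cold pipe under the sink

## Task

Isolate the cold water and drain it down: use a fingertip to push the blue-sleeved lever round until it stops square across its pipe, and only then push the small black drain lever on that same pipe round until it stops in line with its branch, so the drain stands fully open over the tray. Push gently, without forcing the levers against their stops, then come away. Leave the red-sleeved hot valve and its drain as they are, grip or lift nothing, and do not move anything standing or lying on the tray.

Things in the scene. Friction and masses are not known exactly. Their poses are not given: they have to be found in the camera images.
- cold_pipe: Fixed 15 mm copper pipe, axis 55 mm above the work surface, level along its own y (roughly world y; flow to its +y), parallel to the hot pipe, 130 mm nearer or farther. Origin: on the work surface under the blue-sleeved valve's stem. Drain stem at x -40, y +160 mm, on a branch leading to its -x, with a downward spout at x -64. Only stems and levers rise above 72 mm.
- cold_valve (a joint): Blue-sleeved supply lever on a vertical stem. 0 = open, along the pipe, pointing to the pipe's -y; grows clockwise seen from above to 1.571 at the stop = shut, square across the pipe, pointing to the pipe's -x. Starts at 0 to 0.5. Stays where left; takes about 0.45 N m (6 N at 70 mm from the stem).
- cold_valve_stem (a point): On the stem axis of the blue-sleeved valve, at the mid-height of the lever's sleeve, 99 mm above the work surface.
- cold_valve_tip (a point): Middle of the free end of the blue sleeve, 97 mm from the stem axis. The sleeve is 20 mm wide, stands 93 to 105 mm above the work surface and covers 35 to 97 mm from the stem; a chrome strip 18 mm wide joins it to the stem. Open air beneath it down to the pipe's top at 63 mm.
- cold_drain (a joint): Black drain lever on the cold pipe's branch, vertical stem. 0 = shut, parallel to the pipe, pointing to the pipe's +y; grows anticlockwise seen from above to 1.571 at the stop = open, in line with the branch, pointing to the pipe's -x. Starts within 0.05 of shut. Stays where left; takes about 0.25 N m (5 N at 48 mm).
- cold_drain_stem (a point): On the stem axis of the cold drain valve at the mid-height of its lever, 91 mm above the work surface.
- cold_drain_tip (a point): Middle of the free end of the black cold drain lever, 62 mm from its stem axis. The lever is 15 mm wide and 10 mm thick (86 to 96 mm above the work surface).
- hot_pipe: Hot run: the same as the cold run in every part and size, but its supply lever has a red sleeve. To be left alone.
- hot_valve (a joint): Red-sleeved hot supply lever, 0 = open, 1.571 = shut, as the cold one. Starts open (within 0.08) and must stay so.
- hot_drain (a joint): Black drain lever on the hot pipe, 0 = shut, 1.571 = open. Starts shut (within 0.05) and must stay so.
- toolbox: Grey plastic toolbox with spring clip latches and a black carrying handle, 120 x 260 mm and 125 mm tall (154 mm over the handle), loose on the tray behind the pipes. Origin: centre of its underside.
- bottle: Blue plastic bottle with a white twist cap, 60 mm across and 150 mm tall, standing loose behind the pipes. Origin: centre of its underside.
- jar: Glass storage jar with a steel lid, 80 mm across and 115 mm tall, standing loose behind the pipes. Origin: centre of its underside.
- scoop: Orange plastic scoop, 175 mm long, 60 mm wide, 34 mm tall, lying loose in front of the pipes. Origin: near its middle on the underside; handle along its -y.
- spanner: Steel spanner, 160 mm long, lying loose on the tray between the pipes. Origin: its middle, on the underside.
- tin: Low tin with a yellow band, 60 mm across and 40 mm tall, standing loose in front of the pipes. Origin: centre of its underside.
- reel: White tape reel, 54 mm across and 16 mm tall, lying loose between the pipes. Origin: centre of its underside.

How it is judged:
On the way, in this order (a step that is already met when the one before it is completed fails the run):
1. the blue-sleeved cold supply lever is pushed shut while the cold drain is still shut (value of joint cold_valve above 1.48 rad and value of joint cold_drain below 0.2 rad), for 0.2 s.
2. the cold drain lever is pushed fully open (value of joint cold_drain above 1.48 rad), for 0.2 s.
At the end, for the whole second after the job is handed in: The blue-sleeved cold lever is within about 5 degrees (0.09 rad) of its shut stop and the cold drain lever within about 5 degrees of its open stop; both hot levers are within 0.2 rad of where they belong; nothing on the tray is more than 20 mm from its start (value of joint each of cold_valve, cold_drain above 1.48 rad and value of joint each of hot_valve, hot_drain below 0.2 rad and distance of each of toolbox, bottle, jar, scoop, spanner, tin, reel from where it was at the start of the episode below 0.02 m); the robot touches nothing.
It fails at once if the cold drain is opened (beyond 0.25 rad) while the cold supply is not shut (value of joint cold_drain above 0.25 rad and value of joint cold_valve below 1.4 rad).
It fails at once if a lever of the hot pipe is turned by more than about 10 degrees (value of joint any of hot_valve, hot_drain above 0.2 rad).
It fails at once if a cold lever is gripped or forced (more than 40 N from the fingers) (contact force between the fingers and cold_pipe above 40 N).
It fails at once if something on the tray is lifted, carried or shoved more than 20 mm (distance of any of toolbox, bottle, jar, scoop, spanner, tin, reel from where it was at the start of the episode above 0.02 m).
It fails at once if the bottle or the jar is tipped (angle between any of bottle, jar's own z axis and vertical above 0.3 rad).
It also fails if it takes over 61 s, if anything falls off the work surface, if the arm or the gripper's body presses on something with over 40 N, if the wrist force passes 120 N, or if a joint passes its speed limit or range.

## Robot

A 7-joint arm with a two-finger parallel gripper is mounted at the origin on the work surface. World frame = base frame: x ahead of the robot, y to its left, z up, the work surface at z = 0. Lengths are in m, angles in rad, forces in N, time in s.
With the tool pointing down it reaches from about 0.425 to 0.975 m from the base axis. Payload 16.7 kg.
Tool frame: the origin (TCP) lies at the very end of the fingers, on their centre line; the grasp point (between the pads) lies 19 mm behind it; z points along the fingers, y is the direction in which the jaws open and shut (so a half turn about z gives the same grasp; the last joint's range is limited). The gripper opens to 85 mm and grips with 20 to 120 N. Pads are 22 mm wide; open, the fingers measure 114 mm over their backs; the gripper's body (76 mm by 85 mm) begins 54 mm behind the grasp point. The pads swing forward as they close: fully open they stand 13 mm farther back than shut.
Start: joints at [-1.429, 0.426, 0.074, 1.606, -0.034, 1.111, -0.067], TCP at [0.194, 0.647, 0.231] pointing down, gripper open.
Joint ranges: [-2.85, 2.85], [-0.5, 2.14], [-1.23, 1.37], [0.21, 2.46], [-1.02, 4.16], [0.16, 2.05], [-2.73, 2.73]. Speed limits (rad/s): [1.89, 1.89, 2.39, 2.39, 3.01, 3.01, 3.01].

## Interface

Orientations are given as a unit quaternion [w, x, y, z].
In Python, from cell import ctrl, imaging gives the robot as it stands.
- The arm moves only by the tool step_arm, never from a script. Its arguments are lists of equal length, an entry for each row: "travel": the shift along the tool's x, y, z normalised to -1 to 1, where 1 is 20 cm, a list of three; "delta_rot": the turn, a rotation vector about the tool's x, y, z normalised to -1 to 1, where 1 is 2 pi rad, a list of three; "jaw": the closure, from -1 (fully open) to 1 (shut). In form: {"travel": [[dx, dy, dz], ...], "delta_rot": [[rx, ry, rz], ...], "jaw": [jaw, ...]}. A call has 1 to 8 rows; each row is the pose to reach, as a shift and turn from the pose commanded when the call began, along the tool's axes at that moment, turning the shorter way round; what a row does not reach only later rows make up. A row lasts 1/8 s, in which the tool goes at most 62.5 mm and 10.7 degrees, less where a joint would pass 70% of its speed; a pose out of reach is approached as far as the arm can. A call with a number of a shift or a turn outside -1 to 1 is refused whole. A call with a gripper value outside its range is refused whole. The fingers move at their own pace and stop on an object; "grip_force" is the grip in N (left out, the last holds). Time passes only in rows, so rows that repeat a pose let the fingers close. It gives the time, the measured TCP pose, the force and the opening at its end, in the units of the state.
- ctrl.sense(): the state, without advancing time (a new reading comes with each control period).
- imaging.capture(name): name is "scene" or "top" or "wrist"; returns the picture (480x640x3 uint8, red, green, blue); there is no depth.
- imaging.get_calibration(name): a dict with "fx", "fy", "cx", "cy" (pixels), "R" (3x3) and "t" (3): a world point X has camera coordinates R X + t. Camera axes: x right, y down, z forward; pixel columns grow to the right and rows downward; lengths in m; the calibration is good to about 2 mm. A picture is of the moment at which its call begins: read the wrist's pose just before it. get_calibration takes no time and is no camera call; for the wrist camera it gives the pose at the moment of the call.
- ctrl.finish_job(): hands the job in, once; it reports no verdict.
The state is a dict: "t": time; "qpos": joint angles; "joint_velocities": joint speeds; "joint_efforts": joint torques, N m; "tcp_pos": TCP position; "eef_rot": TCP orientation; "contact_force": force on the tool from outside, world axes, zero at the start; "wrist_torque": the same for the moment, N m; "gripper_width": finger opening in m.
Only numpy, scipy, OpenCV 4.12 (cv2) and the standard library are available. Lean on these libraries where they do the work, as an engineer would, in place of code of your own. Each camera call takes 0.05 s, during which the arm holds its last target.

## Working session

There is one attempt and no reset: what is moved stays moved. The work goes in short steps, Python scripts to look and compute and a tool call to move; the robot and the scene stay as the last step left them, time stands still between calls to the robot, and variables do not carry over. Pictures are saved under pics/ and viewed, and the job is handed in when it is done.

Besides the shell and the picture viewer there is one more tool, called after "Request:" as name(argument=value, ...) on one line, values as JSON. step_arm: Moves the arm, as the interface text tells. Its arguments: {"type":"object","properties":{"travel":{"type":"array","items":{"type":"array","items":{"type":"number","minimum":-1,"maximum":1}}},"delta_rot":{"type":"array","items":{"type":"array","items":{"type":"number","minimum":-1,"maximum":1}}},"jaw":{"type":"array","items":{"type":"number"}},"grip_force":{"type":"number"}},"required":["travel","delta_rot","jaw"]}

```bash
mkdir -p pics; ls
python3 - <<'E'
from cell import ctrl, imaging
import cv2,json
for n in ["scene","top"]:
    im=imaging.capture(n); cv2.imwrite(f"pics/{n}0.png",im[:,:,::-1])
    c=imaging.get_calibration(n); print(n,{k:(v if not hasattr(v,'tolist') else v.tolist()) for k,v in c.items()})
print(ctrl.sense())
E
```

```text
pics
scene {'fx': 612.3829852626969, 'fy': 612.3829852626969, 'cx': 321.1182579769869, 'cy': 236.37875839438678, 'R': [[0.03291390930080243, 0.999290908365698, -0.018285377551381512], [0.6775296564033688, -0.03575841370397464, -0.7346256873696346], [-0.7347586265355932, 0.011790517674530316, -0.678226174977415]], 't': [-0.047097668060214454, -0.33603388230308173, 1.7892068322408365]}
top {'fx': 579.7728863746178, 'fy': 579.7728863746178, 'cx': 327.30516478607314, 'cy': 237.36164749428232, 'R': [[0.007287565632060929, -0.9999568668438874, 0.0057581107070192655], [-0.9975237593816298, -0.007672403433688508, -0.06991054065511677], [0.06995170374121287, -0.005234374586004444, -0.9975366461771693]], 't': [0.008239502653279286, 0.6024848991433075, 1.3545585870792085]}
{'t': 0.1, 'qpos': array([-1.42950164,  0.42666765,  0.07385002,  1.60655407, -0.03410449,
        1.1107948 , -0.06710326]), 'joint_velocities': array([ 0.00014282, -0.00036623,  0.00092505, -0.00060985,  0.00096762,
       -0.00061446, -0.00040666]), 'joint_efforts': array([ 7.64623313e-03, -9.51529241e+01,  3.77061233e+00, -4.64391983e+01,
        1.94479013e-02,  6.65360669e-03, -4.93841299e-05]), 'tcp_pos': array([0.19344705, 0.64629655, 0.23067686]), 'eef_rot': array([-4.63225912e-05,  1.44902639e-01,  9.89445747e-01, -5.80503514e-04]), 'contact_force': array([ 0.32055662, -0.16724673, -0.32273673]), 'wrist_torque': array([-0.02444094, -0.01069133, -0.04485542]), 'gripper_width': 0.08513691587310582}
```

View pics/scene0.png

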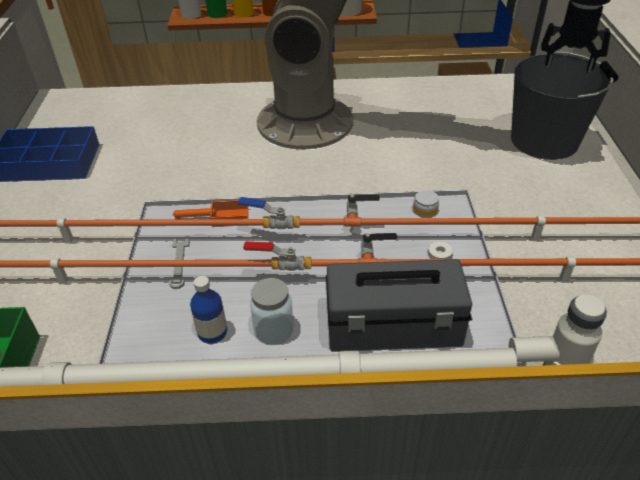

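View pics/top0.png

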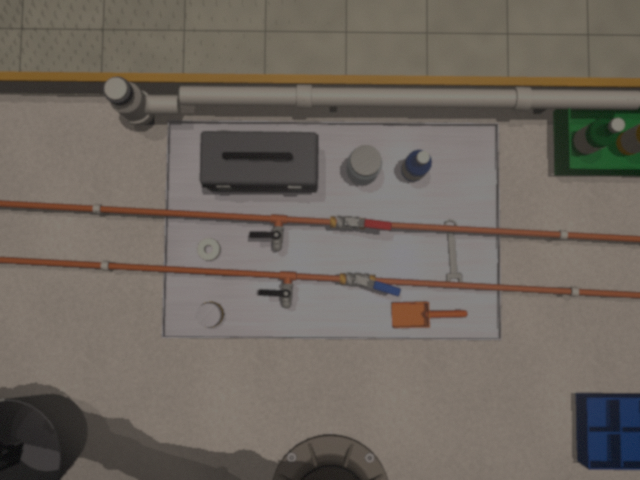

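The cold run is the nearer pipe. In the top view its blue sleeve spans about (375-400, 283-293), and its black drain lever about (258-288, 293). The gripper starts over the bucket at lower left. Next I measure these points.

```bash
cat > h.py <<'E'
import numpy as np, cv2
from cell import ctrl, imaging
def ray(c,u,v,z):
    R=np.array(c['R']);t=np.array(c['t']);o=-R.T@t
    d=R.T@np.array([(u-c['cx'])/c['fx'],(v-c['cy'])/c['fy'],1.])
    return o+d*(z-o[2])/d[2]
def proj(c,X):
    p=np.array(c['R'])@np.array(X)+np.array(c['t']); return c['fx']*p[0]/p[2]+c['cx'],c['fy']*p[1]/p[2]+c['cy']
def mask(im,kind):
    h=cv2.cvtColor(im,cv2.COLOR_RGB2HSV)
    if kind=='blue': return cv2.inRange(h,(105,120,60),(125,255,255))
    if kind=='black': return cv2.inRange(h,(0,0,0),(179,255,50))
    if kind=='red': return cv2.bitwise_or(cv2.inRange(h,(0,190,80),(4,255,255)),cv2.inRange(h,(172,150,80),(179,255,255)))
    if kind=='copper': return cv2.inRange(h,(4,110,80),(16,255,255))
def blobs(m,roi,amin=40):
    x0,y0,x1,y1=roi; mm=np.zeros_like(m); mm[y0:y1,x0:x1]=m[y0:y1,x0:x1]
    cs,_=cv2.findContours(mm,cv2.RETR_EXTERNAL,cv2.CHAIN_APPROX_NONE)
    return [(cv2.minAreaRect(c),cv2.boundingRect(c),cv2.contourArea(c)) for c in cs if cv2.contourArea(c)>amin]
E
python3 - <<'E'
from h import *
im=cv2.imread('pics/top0.png')[:,:,::-1].copy(); c=imaging.get_calibration('top')
for k,roi,z in [('blue',(340,270,420,305),.105),('red',(340,210,420,240),.105),('black',(240,280,300,310),.096),('black',(240,225,300,245),.096)]:
    for r,b,a in blobs(mask(im,k),roi):
        p=cv2.boxPoints(r); print(k,b,a,np.round(r[0],1),r[1],r[2]); print(np.round([ray(c,*q,z)[:2] for q in p],4).tolist())
# pipe centreline
m=mask(im,'copper')
P=[]
for u in list(range(10,240,10))+list(range(480,640,10)):
    v=np.where(m[245:305,u])[0]
    if 3<len(v)<14: P.append(ray(c,u,245+v.mean(),.060)[:2])
P=np.array(P); f=np.polyfit(P[:,1],P[:,0],1); print('pipe x=%.4f y + %.4f'%tuple(f), np.std(P[:,0]-np.polyval(f,P[:,1])))
crop=cv2.resize(im[200:330,230:480],None,fx=3.2,fy=3.2,interpolation=cv2.INTER_CUBIC); cv2.imwrite('pics/topcrop.png',crop[:,:,::-1])
s=cv2.imread('pics/scene0.png');cv2.imwrite('pics/scenecrop.png',cv2.resize(s[180:360,160:480],None,fx=2.5,fy=2.5,interpolation=cv2.INTER_CUBIC))
E
```

```text
blue (375, 284, 23, 10) 59.5 [386.3 288. ] (22.801851272583008, 4.532897472381592) 15.945395469665527
[[0.487, -0.0926], [0.4966, -0.0953], [0.4831, -0.144], [0.4735, -0.1412]]
black (259, 290, 25, 7) 82.5 [271. 293.] (6.0, 24.0) 90.0
[[0.4784, 0.1644], [0.4788, 0.111], [0.4655, 0.1108], [0.4651, 0.1642]]
black (250, 232, 27, 7) 80.0 [263.1 234.5] (26.160831451416016, 5.945643901824951) 2.726310968399048
[[0.597, 0.1867], [0.6103, 0.1863], [0.608, 0.1277], [0.5946, 0.1282]]
pipe x=0.0477 y + 0.5065 0.00045252039562255065
```

View pics/topcrop.png

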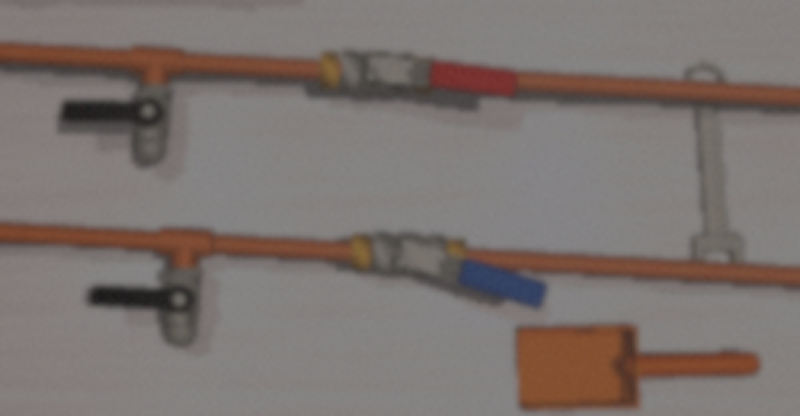

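View pics/scenecrop.png

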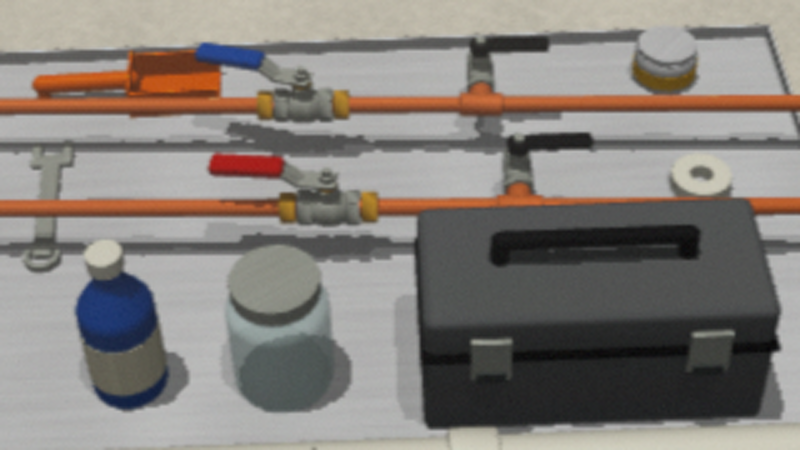

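Run:
```python
from h import *
im=cv2.imread('pics/top0.png')[:,:,::-1].copy(); c=imaging.get_calibration('top')
a=np.array([0.0477,1]);a/=np.linalg.norm(a);xh=np.array([a[1],-a[0]])
D=ray(c,285.9,293.4,.099)[:2]; print('D',D)
S=D+.04*xh-.16*a; print('S from D',S,'pipe x at S',.0477*S[1]+.5065)
print('S pixel',proj(c,[*S,.1]))
h=cv2.cvtColor(im,cv2.COLOR_RGB2HSV); m=cv2.inRange(h,(100,60,40),(130,255,255))
for r,b,ar in blobs(m,(340,270,420,305)):
    q=cv2.boxPoints(r); print(ar,r); W=np.array([ray(c,*p,.105)[:2] for p in q]); print(W)
    for w in W:
        d=w-S; print(np.hypot(*d), d@xh,d@a, np.arctan2(-(d@xh),-(d@a)))
c2=imaging.get_calibration('scene'); print(proj(c2,[*S,.105]),proj(c2,[*D,.1]))
s=cv2.imread('pics/scene0.png')[:,:,::-1].copy();h=cv2.cvtColor(s,cv2.COLOR_RGB2HSV); m=cv2.inRange(h,(100,60,40),(130,255,255))
for r,b,ar in blobs(m,(220,190,290,220)):
    ctr=ray(c2,*r[0],.10)[:2]-S; print('scene',r,ctr+S,np.hypot(*ctr),np.arctan2(-(ctr@xh),-(ctr@a)))
# tops of scoop/tin
for n,(u,v) in dict(scoop1=(391,328),scoop2=(428,302),tin=(210,314)).items(): print(n,ray(c,u,v,.034))
```

```text
D [0.47141617 0.10425022]
S from D [ 0.50374741 -0.0574739 ] pipe x at S 0.5037584948905274
S pixel (np.float64(358.7383795380323), np.float64(279.34345315763954))
171.5 ((386.3113098144531, 288.1603698730469), (26.510587692260742, 7.829551696777344), 15.945395469665527)
[[ 0.4842297  -0.08771274]
 [ 0.50089284 -0.09245286]
 [ 0.48521149 -0.14898074]
 [ 0.46857324 -0.14419124]]
0.03599067505186434 -0.01805479193265558 -0.031134437187098876 0.5255073233478138
0.03509523932744279 -0.0011847306109926754 -0.03507523680361779 0.03376400229801525
0.09336531055776558 -0.014154954654586958 -0.09228606869010403 0.15219516410270514
0.09357948553468234 -0.031002507485997748 -0.08829475999467055 0.337676794430796
(np.float64(280.266222261084), np.float64(204.64526039233448)) (np.float64(352.6070663692639), np.float64(194.62913587803814))
scene ((251.47296142578125, 201.6621551513672), (26.797035217285156, 7.726752281188965), 9.462323188781738) [ 0.48377274 -0.12226411] 0.06779940404231108 0.2513879669001783
scoop1 [ 0.39127457 -0.13689287  0.034     ]
scoop2 [ 0.4520479  -0.22334398  0.034     ]
tin [0.42070298 0.28437153 0.034     ]
```

Stem S is at (0.5037, -0.0575) and drain stem D at (0.4714, 0.1043). The lever angle is about 0.245 rad, and both views agree on it. I'll lift clear of the bucket and close the fingers.

Request:
step_arm(travel=[[0, 0, -0.2], [0, 0, -0.4], [0, 0, -0.6], [0, 0, -0.6], [0, 0, -0.6], [0, 0, -0.6], [0, 0, -0.6], [0, 0, -0.6]], delta_rot=[[0, 0, 0], [0, 0, 0], [0, 0, 0], [0, 0, 0], [0, 0, 0], [0, 0, 0], [0, 0, 0], [0, 0, 0]], jaw=[-1, -1, -1, 1, 1, 1, 1, 1], grip_force=20)

```text
t: 1.1
tcp_pos: [0.1936, 0.6465, 0.3508]
eef_rot: [-0.0, 0.145, 0.989, -0.0]
contact_force: [0.0, -0.9, 0.6]
gripper_width: -0.0001
```

```bash
cat >> h.py <<'E'
from scipy.spatial.transform import Rotation as Ro
a=np.array([0.0477,1]);a/=np.linalg.norm(a);xh=np.array([a[1],-a[0]])
S=np.array([0.50375,-0.05747]); D=np.array([0.47142,0.10425])
PH=np.arctan2(a[1],a[0])-np.pi/2   # pipe yaw
# desired tool: z down, tool y along pipe +x, tool x along pipe +y
RT=np.column_stack([[*a,0],[*xh,0],[0,0,-1]])
def state():
    s=ctrl.sense(); return s, Ro.from_quat(np.r_[s['eef_rot'][1:],s['eef_rot'][0]])
def rows(pts,rot=True,p0=None):
    s,R=state(); p=s['tcp_pos'] if p0 is None else np.array(p0)
    rv=(R.inv()*Ro.from_matrix(RT)).as_rotvec()/(2*np.pi)
    print('t',s['t'],'tcp',np.round(s['tcp_pos'],4),'F',np.round(s['contact_force'],1),'w',round(s['gripper_width'],4),'q',np.round(s['qpos'],2))
    print('rot',np.round(rv,4).tolist())
    print([np.round(R.inv().apply(np.array(q)-p)/.2,3).tolist() for q in pts])
E
python3 - <<'E'
from h import *
rows([[.36,.52,.34],[.5,.3,.33],[.53,.1,.3],[.52,-.12,.25]])
E
```

```text
t 1.1 tcp [0.1936 0.6465 0.3508] F [ 0.  -0.9  0.6] w -0.0001 q [-1.44  0.35  0.09  1.45 -0.03  1.34 -0.07]
rot [-0.0001, 0.0001, 0.2113]
[[-0.979, -0.367, 0.055], [-1.965, -1.22, 0.105], [-2.395, -2.135, 0.256], [-2.663, -3.203, 0.507]]
```

Request:
step_arm(travel=[[-0.25, -0.2, 0], [-0.5, -0.4, 0], [-0.75, -0.6, 0.05], [-1, -0.8, 0.1], [-1, -0.9, 0.1], [-1, -0.9, 0.1]], delta_rot=[[0, 0, 0.02], [0, 0, 0.04], [0, 0, 0.06], [0, 0, 0.08], [0, 0, 0.1], [0, 0, 0.1]], jaw=[1, 1, 1, 1, 1, 1])

```text
t: 1.85
tcp_pos: [0.3341, 0.4151, 0.3316]
eef_rot: [-0.0, 0.445, 0.895, 0.0]
contact_force: [-1.0, 0.6, 0.5]
gripper_width: -0.0001
```

Run:
```python
from h import *
rows([[.5,.25,.33],[.53,.1,.3],[.52,-.12,.25]])
```

```text
t 1.85 tcp [0.3341 0.4151 0.3316] F [-1.   0.6  0.5] w -0.0001 q [-1.26  0.11  0.27  1.81 -0.03  1.23 -0.33]
rot [0.0, -0.0001, 0.1107]
[[-1.159, 0.163, 0.008], [-1.848, -0.171, 0.157], [-2.694, -0.875, 0.407]]
```

Request:
step_arm(travel=[[-0.25, 0.02, 0], [-0.5, 0.05, 0], [-0.75, 0.05, 0], [-1, 0.05, 0.05], [-1, 0, 0.1], [-1, 0, 0.1], [-1, 0, 0.1]], delta_rot=[[0, 0, 0.02], [0, 0, 0.04], [0, 0, 0.06], [0, 0, 0.08], [0, 0, 0.1], [0, 0, 0.11], [0, 0, 0.11]], jaw=[1, 1, 1, 1, 1, 1, 1])

```text
t: 2.72
tcp_pos: [0.4548, 0.2588, 0.3113]
eef_rot: [0.0, 0.72, 0.694, 0.0]
contact_force: [-0.2, -0.0, -0.4]
gripper_width: 0.0002
```

Run:
```python
from h import *
def d(t): return -a*np.cos(t)-xh*np.sin(t)
def n(t): return a*np.sin(t)-xh*np.cos(t)
st=S+.065*d(.245)-.04*n(.245)
print(st)
rows([[.53,.1,.3],[*st,.25],[*st,.08]])
```

```text
[ 0.5232964  -0.13124627]
t 2.725 tcp [0.4548 0.2588 0.3113] F [-0.2 -0.  -0.4] w 0.0002 q [-1.07  0.1   0.47  1.86 -0.05  1.18 -0.62]
rot [0.0, 0.0, 0.0017]
[[-0.78, 0.405, 0.057], [-1.936, 0.414, 0.307], [-1.936, 0.413, 1.157]]
```

Request:
step_arm(travel=[[-0.25, 0.1, 0], [-0.5, 0.2, 0], [-0.75, 0.3, 0.1], [-1, 0.4, 0.2], [-1, 0.4, 0.2]], delta_rot=[[0, 0, 0], [0, 0, 0], [0, 0, 0], [0, 0, 0], [0, 0, 0]], jaw=[1, 1, 1, 1, 1])

```text
t: 3.35
tcp_pos: [0.5274, 0.0513, 0.2704]
eef_rot: [0.0, 0.722, 0.692, -0.001]
contact_force: [0.8, 1.2, -0.6]
gripper_width: 0.0003
```

Request:
step_arm(travel=[[-0.25, 0, 0], [-0.5, 0, 0], [-0.75, 0, 0.1], [-0.93, 0, 0.2], [-0.93, 0.01, 0.4], [-0.93, 0.01, 0.6], [-0.93, 0.01, 0.6]], delta_rot=[[0, 0, 0], [0, 0, 0], [0, 0, 0], [0, 0, 0], [0, 0, 0], [0, 0, 0], [0, 0, 0]], jaw=[1, 1, 1, 1, 1, 1, 1])

```text
t: 4.22
tcp_pos: [0.5206, -0.13, 0.1496]
eef_rot: [-0.001, 0.72, 0.694, -0.002]
contact_force: [0.3, -1.0, 1.3]
gripper_width: 0.0
```

Run:
```python
from h import *
rows([[0.5233,-.1312,.081]])
for n in ('top','scene','wrist'):
    im=imaging.capture(n)
    if n=='top': im=cv2.resize(im[180:340,230:480],None,fx=3.2,fy=3.2)
    cv2.imwrite(f'pics/{n}1.png',im[:,:,::-1])
```

```text
t 4.225 tcp [ 0.5206 -0.13    0.1496] F [ 0.3 -1.   1.3] w 0.0 q [-0.44  0.36  0.69  2.02 -0.3   0.86  0.38]
rot [-0.0007, 0.0001, 0.0018]
[[-0.005, 0.015, 0.343]]
```

View pics/scene1.png

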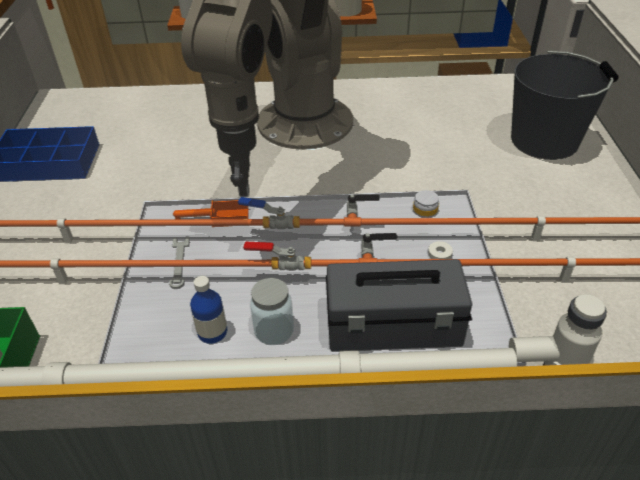

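View pics/wrist1.png

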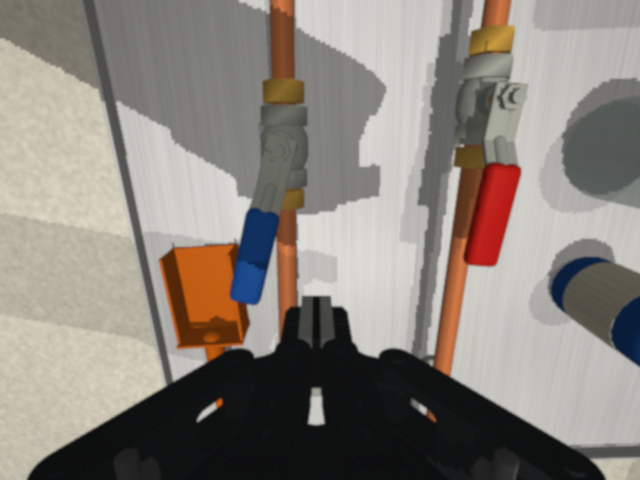

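The wrist view shows the blue sleeve at about (233-278, 210-303), the finger tips at (317, 297) to its right, and the scoop bowl below and to the left. I'll refine from this view.

Run:
```python
from h import *
im=imaging.capture('wrist'); c=imaging.get_calibration('wrist'); s,R=state()
h=cv2.cvtColor(im,cv2.COLOR_RGB2HSV); m=cv2.inRange(h,(100,80,40),(130,255,255))
for r,b,ar in blobs(m,(200,180,300,320),500):
    W=np.array([ray(c,*p,.105)[:2] for p in cv2.boxPoints(r)]); 
    for w in W: d=w-S; print(np.round(w,4),np.hypot(*d))
    ctr=ray(c,*r[0],.105)[:2]-S; print('ang of centre',np.arctan2(-(ctr@xh),-(ctr@a)),np.hypot(*ctr))
print('stem px',proj(c,[*S,.108]),'red stem',proj(c,[*(S+.13*xh),.108]))
p=s['tcp_pos'];print('tcp px',proj(c,p))
for dx,dy in [(11,0),(-11,0),(0,8),(0,-8),(0,14.5),(0,-14.5)]: print(dx,dy,np.round(proj(c,p+R.apply([dx/1e3,dy/1e3,0])),0))
cv2.imwrite('pics/w1c.png',cv2.resize(im[270:400,240:400],None,fx=4,fy=4)[:,:,::-1])
```

```text
[ 0.4666 -0.1454] 0.09547951461699626
[ 0.4856 -0.0877] 0.035222024296388356
[ 0.5032 -0.0925] 0.035069260721167214
[ 0.4857 -0.1512] 0.09544563660291505
ang of centre 0.2434708658204563 0.06304819603272255
stem px (np.float64(274.96478957031803), np.float64(150.12512785408816)) red stem (np.float64(518.3084993369348), np.float64(152.51220523460165))
tcp px (np.float64(315.92406965402074), np.float64(313.7699385290541))
11 0 [316. 293.]
-11 0 [316. 334.]
0 8 [333. 314.]
0 -8 [299. 314.]
0 14.5 [347. 314.]
0 -14.5 [285. 314.]
```

View pics/w1c.png

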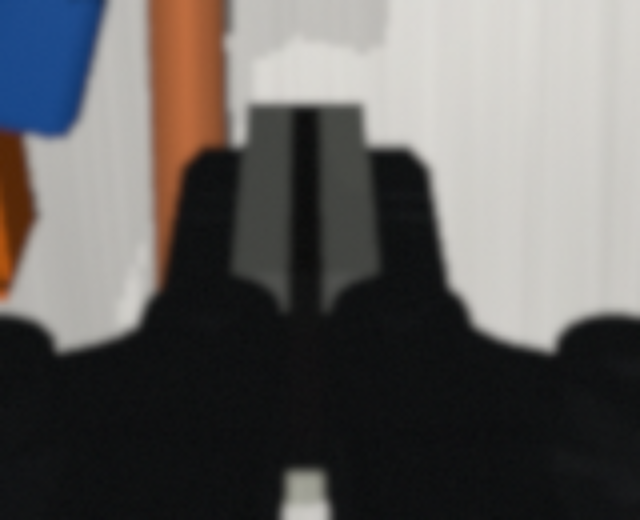

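Request:
step_arm(travel=[[-0.005, 0.015, 0.1], [-0.005, 0.015, 0.2], [-0.005, 0.015, 0.3], [-0.005, 0.015, 0.345], [-0.005, 0.015, 0.345]], delta_rot=[[0, 0, 0.002], [0, 0, 0.002], [0, 0, 0.002], [0, 0, 0.002], [0, 0, 0.002]], jaw=[1, 1, 1, 1, 1])

```text
t: 5.05
tcp_pos: [0.5244, -0.1323, 0.0821]
eef_rot: [-0.0, 0.725, 0.688, -0.0]
contact_force: [-0.1, 0.4, 0.2]
gripper_width: -0.0003
```

```bash
cat >> h.py <<'E'
def d(t): return -a*np.cos(t)-xh*np.sin(t)
def n(t): return a*np.sin(t)-xh*np.cos(t)
def pb(t,r=.065,hx=.011,hy=.0145): return S+r*d(t)-(.010+hx*abs(np.sin(t))+hy*abs(np.cos(t)))*n(t)
E
python3 - <<'E'
from h import *
print([np.round(pb(t),4).tolist() for t in np.arange(.2,1.55,.1)])
rows([[*pb(t),.081] for t in np.arange(.2,1.55,.1)])
E
```

```text
[[0.5134, -0.127], [0.5071, -0.1278], [0.5005, -0.128], [0.4938, -0.1275], [0.487, -0.1263], [0.4802, -0.1243], [0.4735, -0.1215], [0.4671, -0.1178], [0.461, -0.1134], [0.4553, -0.1082], [0.4502, -0.1023], [0.4458, -0.0957], [0.4421, -0.0886], [0.4393, -0.081]]
t 5.05 tcp [ 0.5244 -0.1323  0.0821] F [-0.1  0.4  0.2] w -0.0003 q [-0.37  0.47  0.62  2.06 -0.4   0.73  0.46]
rot [-0.0001, 0.0, -0.0007]
[[0.024, -0.056, 0.005], [0.018, -0.087, 0.005], [0.015, -0.12, 0.005], [0.016, -0.154, 0.005], [0.02, -0.188, 0.006], [0.029, -0.223, 0.006], [0.041, -0.257, 0.006], [0.057, -0.29, 0.006], [0.078, -0.321, 0.006], [0.102, -0.351, 0.006], [0.131, -0.378, 0.006], [0.162, -0.402, 0.006], [0.197, -0.422, 0.006], [0.234, -0.438, 0.006]]
```

Request:
step_arm(travel=[[0.024, -0.055, 0.005], [0.018, -0.087, 0.005], [0.015, -0.12, 0.005], [0.016, -0.154, 0.005], [0.02, -0.188, 0.005]], delta_rot=[[0, 0, 0], [0, 0, 0], [0, 0, 0], [0, 0, 0], [0, 0, 0]], jaw=[1, 1, 1, 1, 1])

```text
t: 5.68
tcp_pos: [0.4888, -0.1261, 0.0824]
eef_rot: [0.002, 0.725, 0.689, 0.002]
contact_force: [9.8, 0.2, -0.6]
gripper_width: -0.0001
```

```bash
cat >> h.py <<'E'
def blue_angle():
    for nme in ('top','scene'):
        im=imaging.capture(nme); c=imaging.get_calibration(nme)
        hh=cv2.cvtColor(im,cv2.COLOR_RGB2HSV); m=cv2.inRange(hh,(100,60,40),(130,255,255))
        roi=(310,262,420,345) if nme=='top' else (220,165,310,225)
        for r,b,ar in blobs(m,roi,30):
            z=.105 if nme=='top' else .1
            e=ray(c,*r[0],z)[:2]-S; print(nme,ar,np.round(r[0],1),'ang',round(np.arctan2(-(e@xh),-(e@a)),3),'r',round(np.hypot(*e),4))
E
python3 - <<'E'
from h import *
rows([[*pb(t),.081] for t in np.arange(.7,1.55,.1)])
blue_angle()
im=imaging.capture('wrist'); cv2.imwrite('pics/w2.png',im[:,:,::-1])
E
```

```text
t 5.675 tcp [ 0.4888 -0.1261  0.0824] F [ 9.8  0.2 -0.6] w -0.0001 q [-0.4   0.41  0.64  2.14 -0.38  0.69  0.45]
rot [0.0007, 0.0, -0.0006]
[[0.007, -0.043, 0.007], [0.019, -0.077, 0.007], [0.036, -0.111, 0.007], [0.056, -0.142, 0.006], [0.081, -0.172, 0.006], [0.109, -0.199, 0.006], [0.141, -0.223, 0.006], [0.176, -0.243, 0.006], [0.213, -0.259, 0.006]]
scene 79.5 [260.3 198.8] ang 0.519 r 0.054
```

View pics/w2.png

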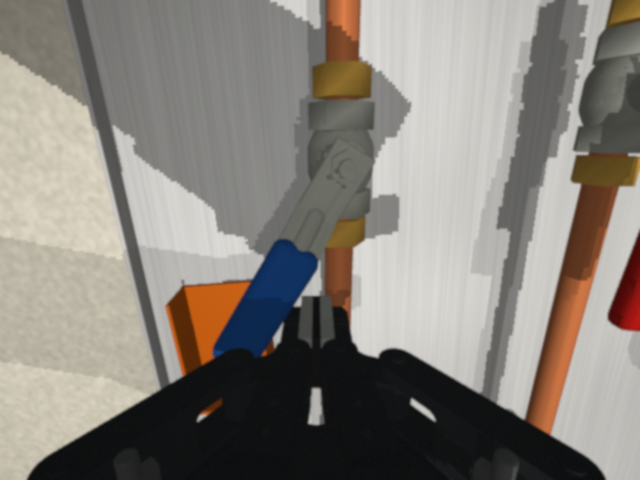

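The lever is following at about 10 N. Continuing.

Request:
step_arm(travel=[[0.007, -0.035, 0.005], [0.019, -0.07, 0.005], [0.036, -0.103, 0.005], [0.056, -0.135, 0.005], [0.08, -0.165, 0.005], [0.109, -0.19, 0.005]], delta_rot=[[0, 0, 0], [0, 0, 0], [0, 0, 0], [0, 0, 0], [0, 0, 0], [0, 0, 0]], jaw=[1, 1, 1, 1, 1, 1])

```text
t: 6.58
tcp_pos: [0.4518, -0.1031, 0.0813]
eef_rot: [0.002, 0.725, 0.688, 0.001]
contact_force: [9.2, -4.8, -1.0]
gripper_width: 0.0001
```

```bash
cat >> h.py <<'E'
def wrist_blue(tag):
    s,R=state(); im=imaging.capture('wrist'); c=imaging.get_calibration('wrist'); cv2.imwrite(f'pics/{tag}.png',im[:,:,::-1])
    hh=cv2.cvtColor(im,cv2.COLOR_RGB2HSV); m=cv2.inRange(hh,(100,80,40),(130,255,255))
    bl=blobs(m,(0,100,400,420),400)
    print('stem px',np.round(proj(c,[*S,.108])))
    for r,b,ar in bl:
        W=np.array([ray(c,*p,.105)[:2] for p in cv2.boxPoints(r)]); L=[W[1]-W[0],W[2]-W[1]]; e=max(L,key=np.linalg.norm)
        if e@ (W.mean(0)-S)<0: e=-e
        q=W.mean(0)-S
        print('wrist',b,ar,'edge ang',round(np.arctan2(-(e@xh),-(e@a)),3),'ctr ang',round(np.arctan2(-(q@xh),-(q@a)),3),np.hypot(*q),[round(np.linalg.norm(x),4) for x in L])
E
python3 - <<'E'
from h import *
rows([[*pb(t),.081] for t in np.arange(1.2,1.55,.1)])
blue_angle()
wrist_blue('w3')
E
```

```text
t 6.575 tcp [ 0.4518 -0.1031  0.0813] F [ 9.2 -4.8 -1. ] w 0.0001 q [-0.47  0.35  0.66  2.23 -0.36  0.65  0.39]
rot [0.0007, 0.0001, -0.0008]
[[0.004, -0.008, 0.001], [0.035, -0.032, 0.001], [0.07, -0.052, 0.001], [0.107, -0.068, 0.001]]
scene 103.0 [269.9 189.9] ang 1.128 r 0.0648
stem px [458. 233.]
wrist (216, 244, 152, 94) 6796.0 edge ang 1.15 ctr ang 1.18 0.06550374767655713 [np.float64(0.0583), np.float64(0.0198)]
```

View pics/w3.png

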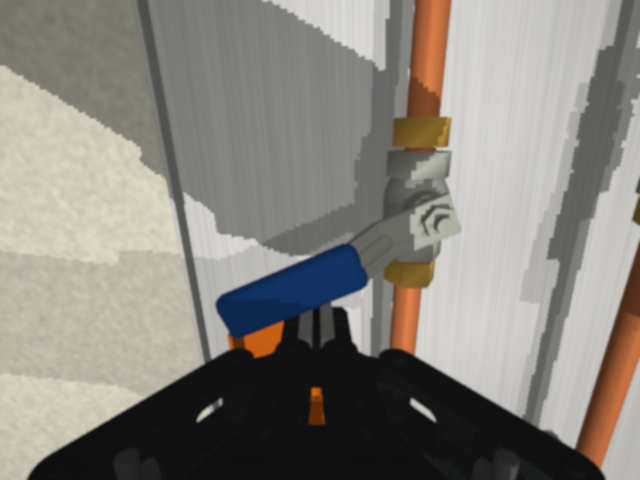

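The lever is at about 1.16 rad, which matches the model. Next I go to about 1.4.

Request:
step_arm(travel=[[0.015, -0.02, 0], [0.035, -0.032, 0], [0.053, -0.042, 0], [0.07, -0.052, 0], [0.07, -0.052, 0]], delta_rot=[[0, 0, 0], [0, 0, 0], [0, 0, 0], [0, 0, 0], [0, 0, 0]], jaw=[1, 1, 1, 1, 1])

```text
t: 7.35
tcp_pos: [0.4412, -0.0884, 0.0809]
eef_rot: [0.001, 0.725, 0.688, 0.001]
contact_force: [3.4, -3.2, 0.0]
gripper_width: 0.0002
```

Run:
```python
from h import *
rows([[*pb(t),.081] for t in (1.4,1.45,1.5,1.55)])
blue_angle()
wrist_blue('w4')
```

```text
t 7.35 tcp [ 0.4412 -0.0884  0.0809] F [ 3.4 -3.2  0. ] w 0.0002 q [-0.51  0.33  0.66  2.26 -0.34  0.64  0.35]
rot [0.0003, 0.0, -0.0007]
[[-0.001, 0.004, -0.0], [0.018, -0.004, -0.0], [0.037, -0.012, -0.0], [0.056, -0.018, -0.001]]
scene 117.5 [276.  188.1] ang 1.356 r 0.0667
stem px [483. 269.]
wrist (228, 255, 156, 68) 6919.5 edge ang 1.396 ctr ang 1.422 0.06595102624646866 [np.float64(0.058), np.float64(0.0203)]
```

Request:
step_arm(travel=[[0.01, -0.002, 0], [0.018, -0.004, 0], [0.026, -0.008, 0], [0.034, -0.01, 0], [0.034, -0.01, 0]], delta_rot=[[0, 0, 0], [0, 0, 0], [0, 0, 0], [0, 0, 0], [0, 0, 0]], jaw=[1, 1, 1, 1, 1])

```text
t: 8.12
tcp_pos: [0.4395, -0.0816, 0.0808]
eef_rot: [0.001, 0.725, 0.688, 0.0]
contact_force: [2.9, -5.3, 0.6]
gripper_width: -0.0002
```

Run:
```python
from h import *
rows([[*pb(t),.081] for t in (1.5,1.55,1.57)])
blue_angle()
wrist_blue('w5')
```

```text
t 8.125 tcp [ 0.4395 -0.0816  0.0808] F [ 2.9 -5.3  0.6] w -0.0002 q [-0.53  0.33  0.66  2.26 -0.34  0.64  0.34]
rot [0.0003, 0.0001, -0.0008]
[[0.003, -0.001, -0.001], [0.023, -0.008, -0.001], [0.031, -0.01, -0.001]]
scene 120.5 [279.  187.5] ang 1.46 r 0.0677
stem px [485. 285.]
wrist (231, 261, 155, 57) 6943.5 edge ang 1.493 ctr ang 1.519 0.06599082134189467 [np.float64(0.058), np.float64(0.0206)]
```

Request:
step_arm(travel=[[0.006, -0.001, 0], [0.01, -0.003, 0], [0.014, -0.004, 0], [0.014, -0.004, 0]], delta_rot=[[0, 0, 0], [0, 0, 0], [0, 0, 0], [0, 0, 0]], jaw=[1, 1, 1, 1])

```text
t: 8.78
tcp_pos: [0.4389, -0.0789, 0.0807]
eef_rot: [0.001, 0.725, 0.688, 0.0]
contact_force: [3.7, -5.3, -0.4]
gripper_width: -0.0002
```

Run:
```python
from h import *
rows([[*pb(t),.081] for t in (1.55,1.57)])
blue_angle()
wrist_blue('w6')
```

```text
t 8.775 tcp [ 0.4389 -0.0789  0.0807] F [ 3.7 -5.3 -0.4] w -0.0002 q [-0.53  0.33  0.67  2.27 -0.34  0.64  0.33]
rot [0.0003, 0.0001, -0.0008]
[[0.009, -0.004, -0.001], [0.017, -0.006, -0.001]]
scene 123.5 [280.  187.5] ang 1.493 r 0.0675
stem px [486. 292.]
wrist (232, 264, 156, 52) 6949.5 edge ang 1.532 ctr ang 1.561 0.06613229017354608 [np.float64(0.0581), np.float64(0.0205)]
```

View pics/w6.png

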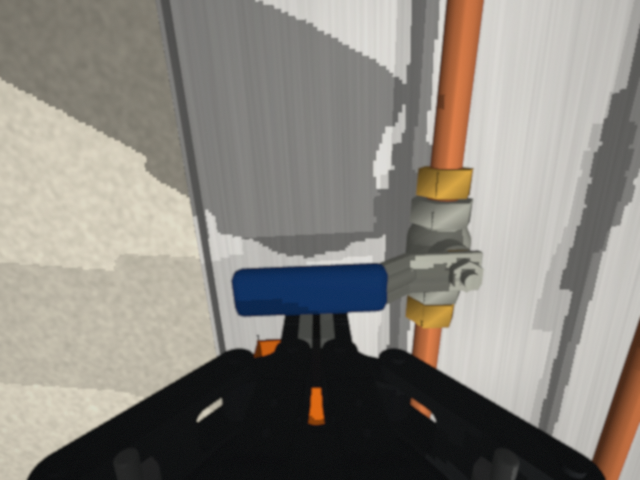

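The lever is almost square, at about 1.53 rad, with no rise in force yet. I'll take 1 mm steps until the stop shows.

Request:
step_arm(travel=[[0.005, -0.001, 0], [0.005, -0.001, 0]], delta_rot=[[0, 0, 0], [0, 0, 0]], jaw=[1, 1])

```text
t: 9.18
tcp_pos: [0.4387, -0.0779, 0.0807]
eef_rot: [0.001, 0.725, 0.688, 0.0]
contact_force: [3.9, -6.3, -0.1]
gripper_width: -0.0
```

Request:
step_arm(travel=[[0.004, -0.001, 0], [0.004, -0.001, 0]], delta_rot=[[0, 0, 0], [0, 0, 0]], jaw=[1, 1])

```text
t: 9.43
tcp_pos: [0.4386, -0.0771, 0.0807]
eef_rot: [0.001, 0.725, 0.688, 0.0]
contact_force: [4.3, -6.0, -0.3]
gripper_width: 0.0
```

Run:
```python
from h import *
blue_angle()
wrist_blue('w7')
```

```text
scene 118.5 [281. 188.] ang 1.528 r 0.0655
stem px [486. 296.]
wrist (233, 266, 156, 50) 6936.0 edge ang 1.558 ctr ang 1.587 0.0661734806567275 [np.float64(0.058), np.float64(0.0205)]
```

Request:
step_arm(travel=[[0.004, -0.001, 0], [0.004, -0.001, 0]], delta_rot=[[0, 0, 0], [0, 0, 0]], jaw=[1, 1])

```text
t: 9.82
tcp_pos: [0.4384, -0.0763, 0.0807]
eef_rot: [0.001, 0.725, 0.688, 0.0]
contact_force: [5.1, -6.0, -0.7]
gripper_width: -0.0001
```

Run:
```python
from h import *
blue_angle()
wrist_blue('w8')
rows([[.435,-.10,.081],[.435,-.10,.25]])
```

```text
scene 113.5 [281.  187.5] ang 1.527 r 0.0673
stem px [487. 298.]
wrist (234, 266, 155, 49) 6952.0 edge ang 1.576 ctr ang 1.602 0.06627812026940862 [np.float64(0.0576), np.float64(0.0203)]
t 9.975 tcp [ 0.4384 -0.0763  0.0807] F [ 4.2 -6.1 -0.2] w -0.0002 q [-0.54  0.33  0.67  2.27 -0.34  0.64  0.32]
rot [0.0003, 0.0001, -0.0008]
[[-0.119, -0.011, -0.001], [-0.12, -0.009, -0.846]]
```

The lever is square within measurement error, at about 1.56 rad. I'll back straight off, then go up.

Request:
step_arm(travel=[[-0.05, 0, 0], [-0.12, 0, 0], [-0.12, 0, -0.2], [-0.12, 0, -0.45], [-0.12, 0, -0.7], [-0.12, 0, -0.7]], delta_rot=[[0, 0, 0], [0, 0, 0], [0, 0, 0], [0, 0, 0], [0, 0, 0], [0, 0, 0]], jaw=[1, 1, 1, 1, 1, 1])

```text
t: 10.72
tcp_pos: [0.4379, -0.1005, 0.2232]
eef_rot: [0.001, 0.725, 0.688, 0.003]
contact_force: [-0.6, 0.3, -1.5]
gripper_width: 0.0002
```

```bash
cat >> h.py <<'E'
def dd(t): return a*np.cos(t)-xh*np.sin(t)
def dn(t): return -a*np.sin(t)-xh*np.cos(t)
def pd(t,r=.047,hx=.011,hy=.0145): return D+r*dd(t)-(.0075+hx*abs(np.sin(t))+hy*abs(np.cos(t)))*dn(t)
E
python3 - <<'E'
from h import *
blue_angle()
st=pd(0)+.015*xh; print(st)
rows([[.5,.0,.23],[*st,.18],[*st,.081]])
im=imaging.capture('scene'); cv2.imwrite('pics/s9.png',im[:,:,::-1])
E
```

```text
top 163.0 [356.5 309. ] ang 1.6 r 0.0656
scene 110.5 [281.  187.5] ang 1.527 r 0.0673
[0.51061733 0.14943373]
t 10.825 tcp [ 0.4364 -0.0999  0.2203] F [-0.6 -0.4 -0.9] w -0.0002 q [-0.69  0.05  0.82  2.14 -0.04  0.97  0.1 ]
rot [0.0001, -0.0002, -0.0007]
[[0.515, 0.292, -0.048], [1.264, 0.306, 0.203], [1.264, 0.305, 0.698]]
```

View pics/s9.png

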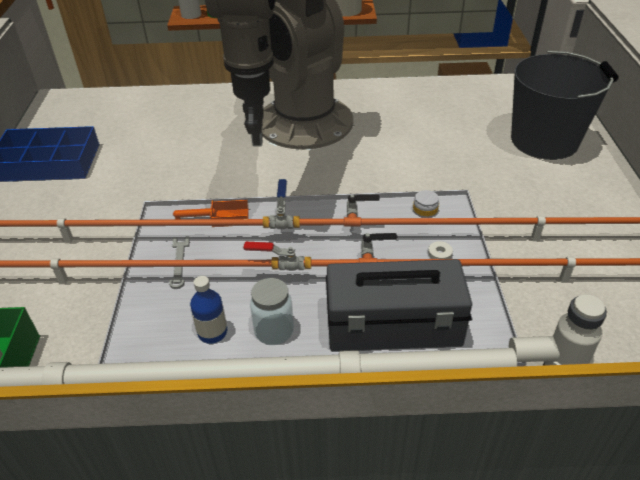

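The scene view shows the blue lever square across its pipe, with its tip at (281, 180). The drains are unchanged and nothing on the tray has moved. Now the drain lever.

Request:
step_arm(travel=[[0.1, 0.2, 0], [0.35, 0.3, 0], [0.6, 0.3, 0], [0.85, 0.3, 0.1], [1, 0.305, 0.2], [1, 0.305, 0.2]], delta_rot=[[0, 0, 0], [0, 0, 0], [0, 0, 0], [0, 0, 0], [0, 0, 0], [0, 0, 0]], jaw=[1, 1, 1, 1, 1, 1])

```text
t: 11.62
tcp_pos: [0.5065, 0.0982, 0.1774]
eef_rot: [-0.0, 0.724, 0.69, -0.003]
contact_force: [-0.2, -0.8, 0.4]
gripper_width: 0.0001
```

Request:
step_arm(travel=[[0.15, 0, 0], [0.265, 0, 0], [0.265, 0, 0], [0.265, 0, 0]], delta_rot=[[0, 0, 0], [0, 0, 0], [0, 0, 0], [0, 0, 0]], jaw=[1, 1, 1, 1])

```text
t: 12.12
tcp_pos: [0.5107, 0.149, 0.1802]
eef_rot: [0.0, 0.725, 0.688, -0.0]
contact_force: [-0.3, 0.2, -0.6]
gripper_width: -0.0003
```

Run:
```python
from h import *
st=pd(0)+.015*xh
rows([[*st,.081]])
im=imaging.capture('wrist'); c=imaging.get_calibration('wrist');cv2.imwrite('pics/w10.png',im[:,:,::-1])
print('D px',proj(c,[*D,.097]),'tip px',proj(c,[*(D+.062*a),.096]))
```

```text
t 12.125 tcp [0.5107 0.149  0.1802] F [-0.3  0.2 -0.6] w -0.0003 q [-0.96  0.29  0.67  2.01 -0.23  0.91 -0.23]
rot [-0.0001, 0.0001, -0.0008]
[[0.003, -0.0, 0.496]]
D px (np.float64(266.78680592172236), np.float64(312.48677911815963)) tip px (np.float64(262.4384449163046), np.float64(232.7570774777297))
```

View pics/w10.png

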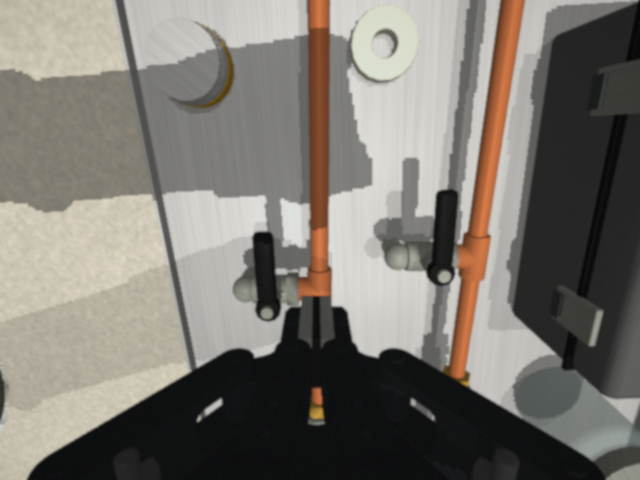

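Request:
step_arm(travel=[[0, 0, 0.15], [0, 0, 0.3], [0, 0, 0.42], [0, 0, 0.495], [0, 0, 0.495]], delta_rot=[[0, 0, 0], [0, 0, 0], [0, 0, 0], [0, 0, 0], [0, 0, 0]], jaw=[1, 1, 1, 1, 1])

```text
t: 12.8
tcp_pos: [0.5104, 0.1491, 0.0808]
eef_rot: [-0.0, 0.726, 0.688, -0.001]
contact_force: [0.2, -1.0, -0.1]
gripper_width: -0.0001
```

Run:
```python
from h import *
rows([[*pd(t),.081] for t in np.arange(-.1,1.6,.1)])
```

```text
t 12.8 tcp [0.5104 0.1491 0.0808] F [ 0.2 -1.  -0.1] w -0.0001 q [-0.87  0.45  0.58  2.08 -0.37  0.72 -0.11]
rot [-0.0002, 0.0001, -0.0008]
[[-0.011, -0.046, -0.001], [0.001, -0.074, -0.001], [0.011, -0.093, -0.001], [0.02, -0.114, -0.001], [0.027, -0.136, -0.001], [0.031, -0.16, -0.001], [0.033, -0.185, -0.001], [0.032, -0.211, -0.001], [0.028, -0.238, -0.001], [0.02, -0.264, -0.001], [0.01, -0.29, -0.001], [-0.005, -0.316, -0.001], [-0.022, -0.339, -0.0], [-0.043, -0.361, -0.0], [-0.067, -0.381, -0.0], [-0.093, -0.398, -0.0], [-0.122, -0.411, -0.0]]
```

Request:
step_arm(travel=[[0, -0.04, 0], [0.004, -0.08, 0], [0.011, -0.1, 0], [0.02, -0.12, 0], [0.027, -0.14, 0], [0.031, -0.16, 0]], delta_rot=[[0, 0, 0], [0, 0, 0], [0, 0, 0], [0, 0, 0], [0, 0, 0], [0, 0, 0]], jaw=[1, 1, 1, 1, 1, 1])

```text
t: 13.55
tcp_pos: [0.48, 0.1579, 0.0821]
eef_rot: [0.001, 0.725, 0.688, 0.001]
contact_force: [6.0, -2.4, -0.1]
gripper_width: 0.0002
```

```bash
cat >> h.py <<'E'
def wrist_drain(tag):
    im=imaging.capture('wrist'); c=imaging.get_calibration('wrist'); cv2.imwrite(f'pics/{tag}.png',im[:,:,::-1])
    for t in (0.4,0.8,1.2,1.571): print(t,np.round(proj(c,[*(D+.062*dd(t)),.096])),end=' ')
    print('D px',np.round(proj(c,[*D,.097])))
E
python3 - <<'E'
from h import *
rows([[*pd(t),.081] for t in np.arange(.4,1.6,.1)])
wrist_drain('w11')
E
```

```text
t 13.55 tcp [0.48   0.1579 0.0821] F [ 6.  -2.4 -0.1] w 0.0002 q [-0.93  0.4   0.59  2.14 -0.35  0.69 -0.16]
rot [0.0004, -0.0001, -0.0007]
[[-0.005, -0.006, 0.005], [-0.003, -0.031, 0.005], [-0.004, -0.057, 0.005], [-0.008, -0.083, 0.005], [-0.015, -0.11, 0.005], [-0.026, -0.136, 0.005], [-0.04, -0.161, 0.005], [-0.058, -0.185, 0.005], [-0.078, -0.207, 0.005], [-0.102, -0.227, 0.005], [-0.128, -0.243, 0.005], [-0.157, -0.257, 0.005], [-0.183, -0.267, 0.005]]
0.4 [247. 324.] 0.8 [204. 352.] 1.2 [180. 390.] 1.571 [177. 428.] D px [305. 429.]
```

View pics/w11.png

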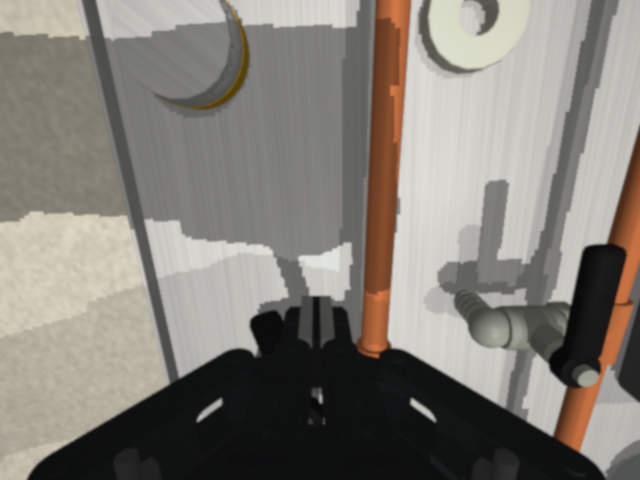

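The black lever's tip shows at about (267, 322), beside the fingers, so it has started to turn at 6 N. Continuing.

Request:
step_arm(travel=[[-0.003, -0.025, 0.004], [-0.003, -0.05, 0.004], [-0.006, -0.075, 0.004], [-0.012, -0.1, 0.004], [-0.022, -0.125, 0.004], [-0.035, -0.15, 0.004]], delta_rot=[[0, 0, 0], [0, 0, 0], [0, 0, 0], [0, 0, 0], [0, 0, 0], [0, 0, 0]], jaw=[1, 1, 1, 1, 1, 1])

```text
t: 14.35
tcp_pos: [0.4498, 0.1529, 0.0813]
eef_rot: [0.001, 0.725, 0.689, 0.002]
contact_force: [6.3, -0.4, -0.8]
gripper_width: 0.0001
```

Run:
```python
from h import *
rows([[*pd(t),.081] for t in np.arange(1.,1.6,.1)])
wrist_drain('w12')
im=imaging.capture('scene'); cv2.imwrite('pics/s12.png',cv2.resize(im[130:290,180:480],None,fx=2.6,fy=2.6)[:,:,::-1])
```

```text
t 14.35 tcp [0.4498 0.1529 0.0813] F [ 6.3 -0.4 -0.8] w 0.0001 q [-0.97  0.36  0.6   2.2  -0.33  0.66 -0.18]
rot [0.0005, -0.0002, -0.0006]
[[-0.008, -0.012, 0.002], [-0.025, -0.036, 0.002], [-0.046, -0.058, 0.002], [-0.07, -0.077, 0.001], [-0.096, -0.094, 0.001], [-0.125, -0.108, 0.001], [-0.151, -0.118, 0.001]]
0.4 [317. 311.] 0.8 [271. 339.] 1.2 [243. 379.] 1.571 [238. 418.] D px [368. 419.]
```

View pics/w12.png

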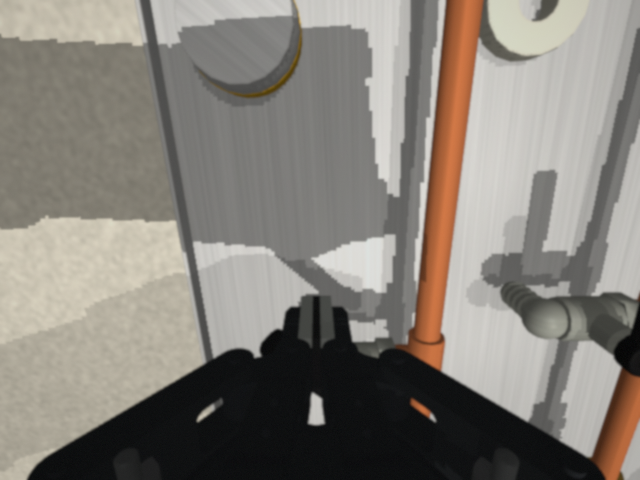

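View pics/s12.png

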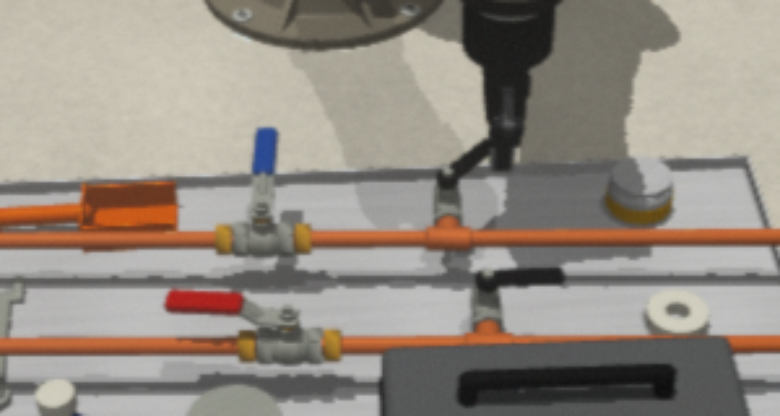

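The scene crop shows the drain lever about halfway round, from (447, 180) to (492, 145). The blue lever is still square. Continuing.

Request:
step_arm(travel=[[-0.014, -0.02, 0.002], [-0.025, -0.036, 0.002], [-0.046, -0.058, 0.002], [-0.07, -0.077, 0.002], [-0.085, -0.087, 0.002], [-0.085, -0.087, 0.002]], delta_rot=[[0, 0, 0], [0, 0, 0], [0, 0, 0], [0, 0, 0], [0, 0, 0], [0, 0, 0]], jaw=[1, 1, 1, 1, 1, 1])

```text
t: 15.2
tcp_pos: [0.4309, 0.1368, 0.0805]
eef_rot: [0.0, 0.725, 0.689, 0.001]
contact_force: [3.3, 1.8, 0.0]
gripper_width: -0.0001
```

```bash
cat >> h.py <<'E'
def scene_drain(tag):
    im=imaging.capture('scene'); c=imaging.get_calibration('scene'); cv2.imwrite(f'pics/{tag}.png',cv2.resize(im[150:230,290:420],None,fx=6,fy=6,interpolation=cv2.INTER_CUBIC)[:,:,::-1])
    f=lambda X:np.round((np.array(proj(c,X))-[290,150])*6)
    print('D',f([*D,.096]),{t:f([*(D+.062*dd(t)),.091]).tolist() for t in (1.2,1.3,1.4,1.5,1.571)})
E
python3 - <<'E'
from h import *
rows([[*pd(t),.081] for t in (1.3,1.4,1.5,1.57)])
scene_drain('s13')
E
```

```text
t 15.2 tcp [0.4309 0.1368 0.0805] F [3.3 1.8 0. ] w -0.0001 q [-0.97  0.33  0.61  2.25 -0.32  0.64 -0.18]
rot [0.0002, -0.0002, -0.0006]
[[0.016, 0.013, -0.002], [-0.01, -0.004, -0.002], [-0.039, -0.017, -0.002], [-0.06, -0.024, -0.002]]
D [375. 276.] {1.2: [430.0, 192.0], 1.3: [414.0, 189.0], 1.4: [399.0, 187.0], 1.5: [383.0, 186.0], 1.571: [372.0, 186.0]}
```

View pics/s13.png

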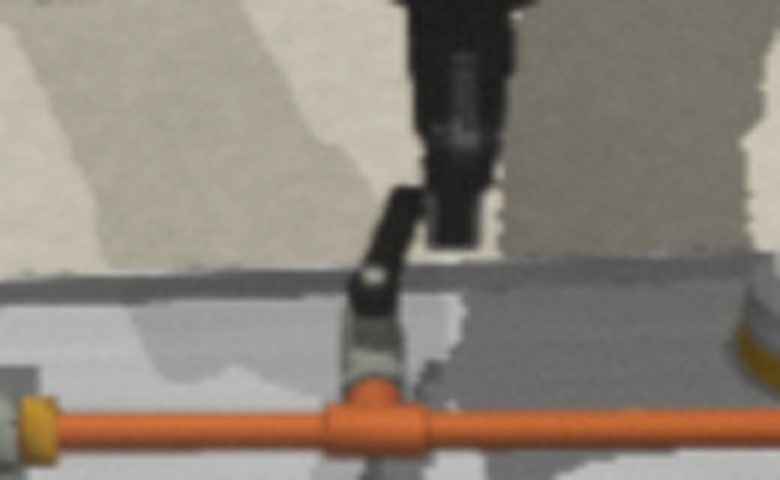

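Lever tip at about (410, 190), which gives about 1.32 rad. I'll ease it toward about 1.47.

Request:
step_arm(travel=[[-0.012, -0.004, 0], [-0.022, -0.008, 0], [-0.032, -0.012, 0], [-0.038, -0.015, 0], [-0.038, -0.015, 0]], delta_rot=[[0, 0, 0], [0, 0, 0], [0, 0, 0], [0, 0, 0], [0, 0, 0]], jaw=[1, 1, 1, 1, 1])

```text
t: 15.88
tcp_pos: [0.4275, 0.1292, 0.0804]
eef_rot: [0.0, 0.725, 0.689, 0.0]
contact_force: [3.0, 3.3, 1.1]
gripper_width: 0.0002
```

Run:
```python
from h import *
rows([[*pd(t),.081] for t in (1.5,1.57)])
scene_drain('s14')
```

```text
t 15.875 tcp [0.4275 0.1292 0.0804] F [3.  3.3 1.1] w 0.0002 q [-0.96  0.32  0.61  2.26 -0.31  0.64 -0.17]
rot [0.0001, -0.0001, -0.0007]
[[-0.0, -0.002, -0.003], [-0.022, -0.009, -0.003]]
D [375. 276.] {1.2: [430.0, 192.0], 1.3: [414.0, 189.0], 1.4: [399.0, 187.0], 1.5: [383.0, 186.0], 1.571: [372.0, 186.0]}
```

View pics/s14.png

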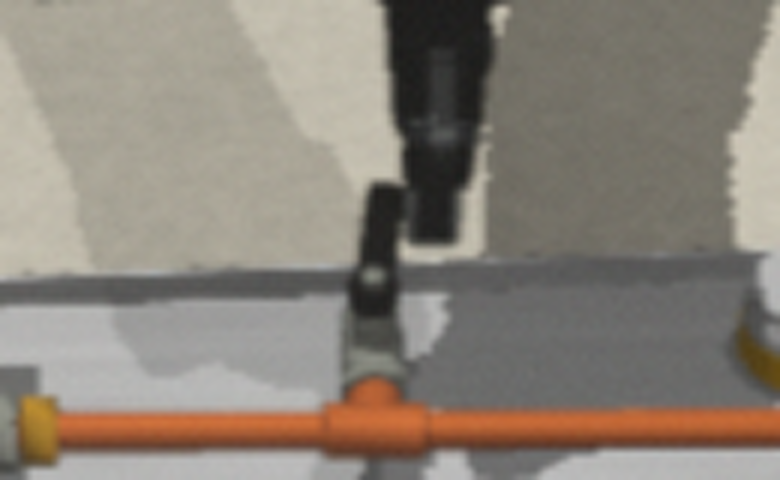

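Lever tip at about (386, 187), roughly 1.48 rad. Now small steps to the stop.

Request:
step_arm(travel=[[-0.006, -0.002, 0], [-0.01, -0.004, 0], [-0.01, -0.004, 0]], delta_rot=[[0, 0, 0], [0, 0, 0], [0, 0, 0]], jaw=[1, 1, 1])

```text
t: 16.3
tcp_pos: [0.4264, 0.1272, 0.0803]
eef_rot: [0.0, 0.725, 0.689, 0.0]
contact_force: [3.4, 3.4, 0.6]
gripper_width: 0.0001
```

Request:
step_arm(travel=[[-0.005, -0.002, 0], [-0.005, -0.002, 0]], delta_rot=[[0, 0, 0], [0, 0, 0]], jaw=[1, 1])

```text
t: 16.55
tcp_pos: [0.4259, 0.1262, 0.0802]
eef_rot: [0.0, 0.725, 0.689, 0.0]
contact_force: [3.1, 3.8, 1.2]
gripper_width: -0.0003
```

Run:
```python
from h import *
rows([[*pd(t),.081] for t in (1.5,1.57)])
scene_drain('s15')
```

```text
t 16.55 tcp [0.4259 0.1262 0.0802] F [3.1 3.8 1.2] w -0.0003 q [-0.96  0.32  0.62  2.27 -0.31  0.63 -0.17]
rot [0.0001, -0.0001, -0.0007]
[[0.015, 0.005, -0.004], [-0.006, -0.002, -0.004]]
D [375. 276.] {1.2: [430.0, 192.0], 1.3: [414.0, 189.0], 1.4: [399.0, 187.0], 1.5: [383.0, 186.0], 1.571: [372.0, 186.0]}
```

View pics/s15.png

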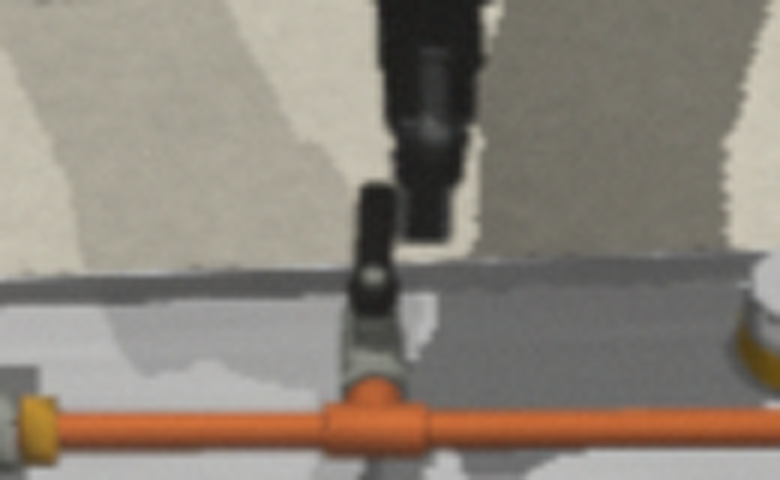

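Request:
step_arm(travel=[[-0.005, -0.001, 0], [-0.005, -0.001, 0], [-0.005, -0.001, 0]], delta_rot=[[0, 0, 0], [0, 0, 0], [0, 0, 0]], jaw=[1, 1, 1])

```text
t: 16.98
tcp_pos: [0.4257, 0.1251, 0.0802]
eef_rot: [0.0, 0.725, 0.689, 0.0]
contact_force: [3.5, 3.5, 0.8]
gripper_width: -0.0001
```

Run:
```python
from h import *
rows([[*pd(t),.081] for t in (1.57,1.6)])
scene_drain('s16')
```

```text
t 16.975 tcp [0.4257 0.1251 0.0802] F [3.5 3.5 0.8] w -0.0001 q [-0.96  0.32  0.62  2.27 -0.31  0.63 -0.17]
rot [0.0, -0.0, -0.0007]
[[-0.001, -0.001, -0.004], [-0.006, -0.004, -0.004]]
D [375. 276.] {1.2: [430.0, 192.0], 1.3: [414.0, 189.0], 1.4: [399.0, 187.0], 1.5: [383.0, 186.0], 1.571: [372.0, 186.0]}
```

View pics/s16.png

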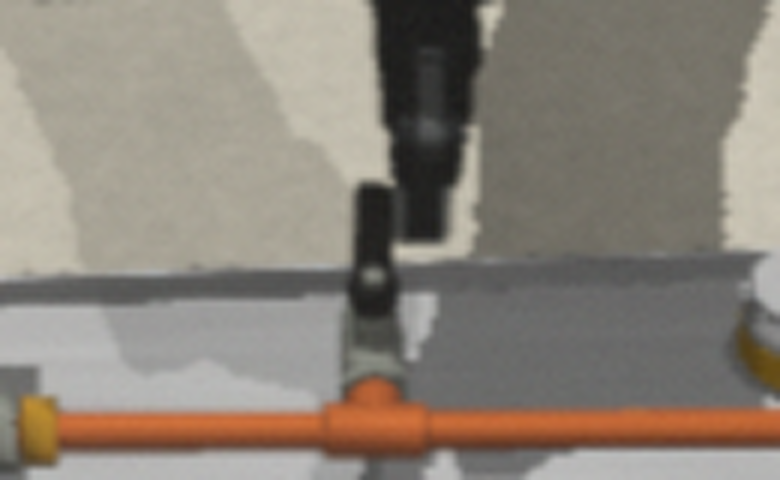

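Lever tip at about (374, 187), roughly 1.56 rad and in line with the branch. I'll come away to the +y side, then up.

Request:
step_arm(travel=[[0.05, 0, 0], [0.13, 0.01, 0], [0.13, 0.01, -0.2], [0.13, 0.01, -0.45], [0.13, 0.05, -0.7], [0.2, 0.15, -0.8], [0.35, 0.2, -0.8], [0.5, 0.2, -0.8]], delta_rot=[[0, 0, 0], [0, 0, 0], [0, 0, 0], [0, 0, 0], [0, 0, 0], [0, 0, 0], [0, 0, 0], [0, 0, 0]], jaw=[1, 1, 1, 1, 1, 1, 1, 1])

```text
t: 18.02
tcp_pos: [0.4707, 0.2245, 0.2401]
eef_rot: [0.0, 0.725, 0.688, -0.0]
contact_force: [-0.4, 0.7, -0.6]
gripper_width: 0.0003
```

Request:
step_arm(travel=[[0.2, 0.1, -0.2], [0.4, 0.1, -0.3], [0.6, 0.1, -0.3], [0.6, 0.1, -0.3], [0.6, 0.1, -0.3], [0.6, 0.1, -0.3]], delta_rot=[[0, 0, 0], [0, 0, 0], [0, 0, 0], [0, 0, 0], [0, 0, 0], [0, 0, 0]], jaw=[1, 1, 1, 1, 1, 1])

```text
t: 18.77
tcp_pos: [0.4967, 0.3407, 0.3]
eef_rot: [-0.0, 0.726, 0.688, -0.0]
contact_force: [-1.2, 0.8, -0.0]
gripper_width: -0.0002
```

Run:
```python
from h import *
rows([])
blue_angle(); scene_drain('s17')
t=imaging.capture('top'); c=imaging.get_calibration('top'); t0=cv2.imread('pics/top0.png')[:,:,::-1]
cv2.imwrite('pics/top17.png',cv2.resize(t[110:350,150:520],None,fx=2.1,fy=2.1,interpolation=cv2.INTER_CUBIC)[:,:,::-1])
s=imaging.capture('scene'); cv2.imwrite('pics/scene17.png',s[:,:,::-1])
for r,b,ar in blobs(mask(t,'black'),(255,275,300,330),30):
    e=ray(c,*r[0],.096)[:2]-D; print('drain top',b,ar,'ang',np.arctan2(-(e@xh),e@a),np.hypot(*e), 'rect',r)
print('D',proj(c,[*D,.1]),'tip exp',proj(c,[*(D-.062*xh),.096]))
```

```text
t 18.775 tcp [0.4967 0.3407 0.3   ] F [-1.2  0.8 -0. ] w -0.0002 q [-1.24  0.29  0.67  1.72 -0.2   1.19 -0.57]
rot [-0.0001, 0.0001, -0.0009]
[]
top 170.0 [356.7 309. ] ang 1.592 r 0.0655
scene 118.5 [281.4 187.5] ang 1.542 r 0.0671
D [375. 276.] {1.2: [430.0, 192.0], 1.3: [414.0, 189.0], 1.4: [399.0, 187.0], 1.5: [383.0, 186.0], 1.571: [372.0, 186.0]}
drain top (282, 296, 7, 24) 87.0 ang 1.5288875376444435 0.031345258402733917 rect ((284.554443359375, 307.4554443359375), (5.3732008934021, 23.482877731323242), 5.710593223571777)
D (np.float64(285.87062624123143), np.float64(293.4102087494228)) tip exp (np.float64(284.3145958509956), np.float64(321.3733817406422))
```

View pics/top17.png

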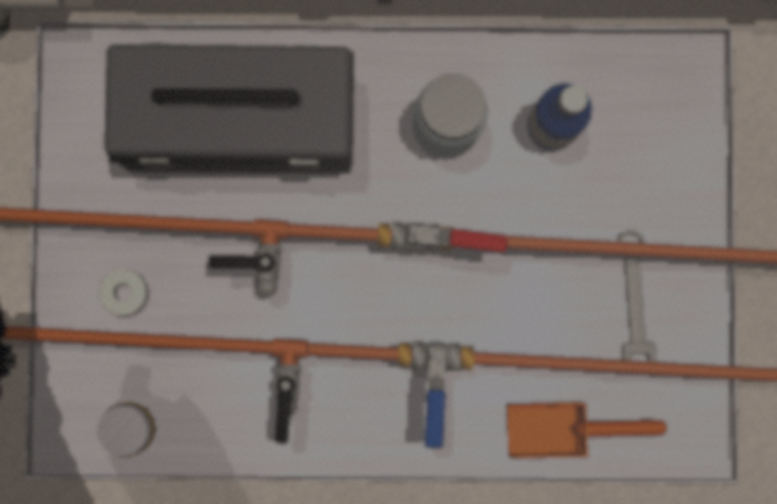

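View pics/scene17.png

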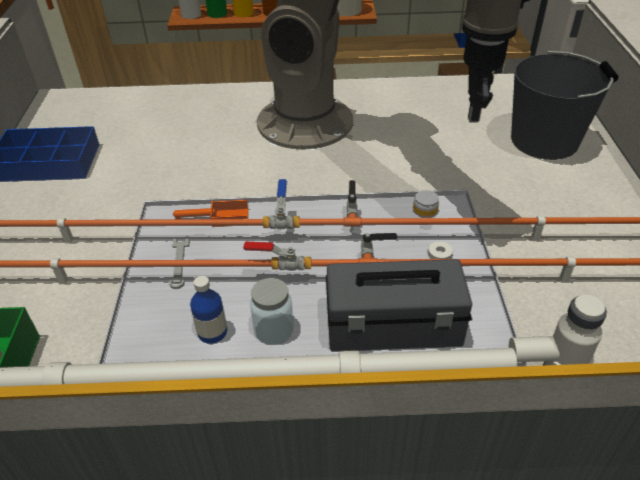

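All objects look unmoved. The top and scene views disagree a little on the drain angle (1.53 against 1.56), so I'll check with the wrist camera from above.

Request:
step_arm(travel=[[-0.25, 0, 0], [-0.5, 0, 0], [-0.75, 0, 0], [-1, 0, 0], [-1, 0, 0]], delta_rot=[[0, 0, 0], [0, 0, 0], [0, 0, 0], [0, 0, 0], [0, 0, 0]], jaw=[1, 1, 1, 1, 1])

```text
t: 19.65
tcp_pos: [0.4865, 0.1379, 0.3006]
eef_rot: [-0.0, 0.727, 0.686, 0.001]
contact_force: [0.1, 0.3, 0.8]
gripper_width: 0.0001
```

Request:
step_arm(travel=[[-0.25, 0, 0.1], [-0.45, 0, 0.2], [-0.45, 0, 0.2], [-0.45, 0, 0.2]], delta_rot=[[0, 0, 0], [0, 0, 0], [0, 0, 0], [0, 0, 0]], jaw=[1, 1, 1, 1])

```text
t: 20.15
tcp_pos: [0.4821, 0.0526, 0.2603]
eef_rot: [0.0, 0.725, 0.689, 0.0]
contact_force: [0.1, 0.5, -0.2]
gripper_width: -0.0001
```

```bash
cat > wd.py <<'E'
from h import *
import sys
rows([])
im=imaging.capture('wrist'); c=imaging.get_calibration('wrist'); cv2.imwrite(f'pics/{sys.argv[1]}.png',im[:,:,::-1])
for X in ([*D,.097],[*(D-.062*xh),.096]): print(np.round(proj(c,X),1))
u,v=proj(c,[*(D-.03*xh),.096]); u,v=int(u),int(v)
g=cv2.cvtColor(im,cv2.COLOR_RGB2HSV)
m=cv2.inRange(g,(0,0,0),(179,255,60))
for r,b,ar in blobs(m,(max(u-70,0),max(v-70,0),u+70,v+70),200):
    W=np.array([ray(c,*p,.096)[:2] for p in cv2.boxPoints(r)]);L=[W[1]-W[0],W[2]-W[1]]; e=max(L,key=np.linalg.norm)
    if e@xh>0:e=-e
    q=W.mean(0)-D; print(b,ar,'edge',np.arctan2(-(e@xh),e@a),'ctr',np.arctan2(-(q@xh),q@a),np.hypot(*q),[np.linalg.norm(x) for x in L])
# pipe direction in this view
mc=mask(im,'copper'); P=[]
for vv in range(0,480,6):
    x=np.where(mc[vv])[0]
    if len(x)>5:
        lab=np.split(x,np.where(np.diff(x)>2)[0]+1)
        for l in lab:
            X=ray(c,l.mean(),vv,.055)[:2]
            if 10<len(l)<60 and abs(X[0]-(.0477*X[1]+.5065))<.01: P.append(X)
P=np.array(P)
if len(P)>5: print('pipe fit',np.polyfit(P[:,1],P[:,0],1),len(P),P[:,1].min(),P[:,1].max())
E
python3 wd.py w18
```

```text
t 20.15 tcp [0.4821 0.0526 0.2603] F [ 0.1  0.5 -0.2] w -0.0001 q [-1.02  0.08  0.84  2.02 -0.07  1.07 -0.2 ]
rot [0.0, -0.0, -0.0006]
[]
[300.7 169.4]
[230.9 169.6]
(233, 158, 79, 21) 1170.0 edge 1.5676157004011628 ctr 1.5255426825182679 0.025489135078689888 [np.float64(0.06852286193641884), np.float64(0.017372230633522466)]
pipe fit [0.04817866 0.50550814] 47 -0.0183830066775712 0.24281536357796416
```

View pics/w18.png

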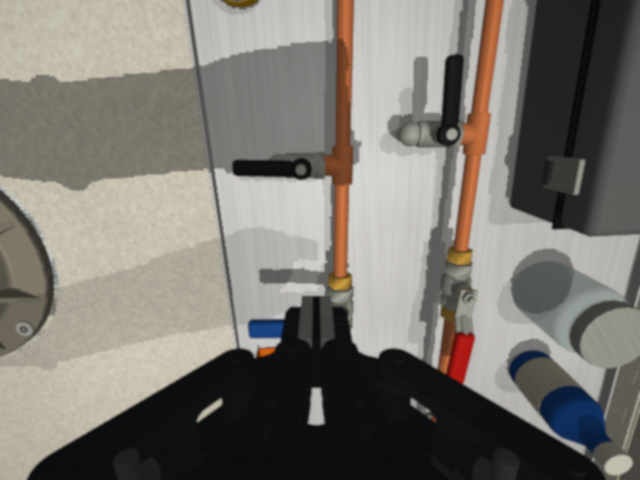

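Run:
```python
from h import *
im=imaging.capture('wrist'); c=imaging.get_calibration('wrist')
g=im.max(axis=2).astype(float)
P=[];
for u in range(238,288,2):
    col=g[150:190,u]; w=np.clip(90-col,0,None); w[col>90]=0
    P.append(ray(c,u,150+(w*np.arange(40)).sum()/w.sum(),.094)[:2])
P=np.array(P); f=np.polyfit(P[:,0],P[:,1],1); e=-np.array([1,f[0]])
print('mid-line ang',np.arctan2(-(e@xh),e@a),'y at D.x',np.polyval(f,D[0]),D)
s,R=state(); print(R.as_matrix().round(4))
```

```text
mid-line ang 1.5561701392722536 y at D.x 0.10496315534163952 [0.47142 0.10425]
[[ 5.050e-02  9.987e-01  5.000e-04]
 [ 9.987e-01 -5.050e-02  1.000e-04]
 [ 1.000e-04  5.000e-04 -1.000e+00]]
```

The lever's mid-line fit gives 1.556 rad. Both levers are at their stops within about 1 degree, and the arm is clear at z = 0.26. Handing in.

Run:
```python
from h import *
s,_=state(); print(s['t'],s['contact_force'],abs(s['joint_velocities']).max())
print(ctrl.finish_job())
```

```text
20.25 [ 0.10127256 -0.375102   -0.24936983] 0.0038274906328137352
the job is handed in; nothing more can be done
None
```

The cold supply is shut and its drain is open. I pushed the blue-sleeved lever square across its pipe with the closed fingertips, then the black drain lever in line with its branch. I backed off each lever before lifting, and handed the job in at 20.25 s with the arm clear.

- **Cold supply lever:** it measured 1.54 to 1.60 rad in the scene and top views (stop at 1.571). A wrist view taken just before I backed off gave 1.58 from the sleeve's edge and 1.60 from its centre.
- **Cold drain lever:** the scene view gave about 1.56 rad and a fit along the lever's mid-line in the wrist view gave 1.556. The coarser readings, from its blob's centre in the top and wrist views, disagreed slightly at about 1.53. All are above 1.48.
- **Stops:** I saw no clear rise in force at either stop. I stopped by measured angle instead, so each lever may be about 1 degree short.
- **Forces:** readings taken after each push never exceeded about 10.5 N, and the tool force was near zero at hand-in.
- **Everything else:** in the final top and scene views both hot levers and all the objects on the tray looked unmoved. I judged that by eye only.

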